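# Lever-lid waste bin: let the empty tube roll in and ease the lid shut

### The arm

A 6-joint arm with a two-finger parallel gripper is mounted at the origin on the work surface. World frame = base frame: x ahead of the robot, y to its left, z up, the work surface at z = 0. Lengths are in m, angles in rad, forces in N, time in s.
With the tool pointing down it reaches from about 0.3 to 0.85 m from the base axis. Payload 4.2 kg.
Tool frame: the origin (TCP) lies on the centre line of the jaws, within the pads' length; the fingertips stand env.finger_overhang ahead of it and the grasp point (between the pads) lies 8 mm behind it (env.finger_overhang is the distance from the TCP to the fingertips, in m); y points along the fingers, z is the direction in which the jaws open and shut, and the axes are right-handed (so a half turn about y gives the same grasp; the last joint's range is limited). The gripper opens to 91 mm and grips with 3 to 60 N. Pads are 32 mm wide; open, the fingers measure 118 mm over their backs; the gripper's body (76 mm by 178 mm) begins 60 mm behind the grasp point.
Start: joints at [1.194, 0.32, 1.565, -0, 1.257, -0.02], TCP at [0.201, 0.539, 0.225] pointing down, gripper open.
Joint ranges: [-3.11, 3.11], [-0.84, 2.01], [0.21, 2.61], [-1.34, 4.49], [0.05, 2.63], [-2.56, 2.56]. Speed limits (rad/s): [2.57, 2.57, 3.14, 3.14, 3.14, 3.14].

### API

Orientations are given as [roll, pitch, yaw] about the fixed x, y, z axes, in that order (R = Rz(yaw) Ry(pitch) Rx(roll)).
In Python, from workcell import env gives the robot as it stands. The module is installed in compiled form; this text tells all that it offers.
- The arm moves only by the tool jog_arm, never from a script. Its argument "deltas" is a list that holds one entry, the list of rows, each a list of 7 numbers: the shift along the tool's x, y, z in units of 600 mm (1.0 is 600 mm), then the turn, a rotation vector about the tool's x, y, z in units of 1.5 rad (1.0 is 1.5 rad), then the gripper command: -1 is fully open, 1 is shut, values between are in proportion. A call has 1 to 10 rows; each row is the pose to reach, as a shift and turn from the pose commanded when the call began, along the tool's axes at that moment; what a row does not reach only later rows make up. A row lasts 1/10 s, in which the tool goes at most 50 mm and 8.59 degrees, less where a joint would pass 70% of its speed; a pose out of reach is approached as far as the arm can. A call with a number of a shift or a turn outside -1 to 1 is refused whole. A call with a gripper value outside its range is refused whole. The fingers move at their own pace and stop on an object; "force" is the grip in N (left out, the last holds). Time passes only in rows, so rows that repeat a pose let the fingers close. It gives the time, the measured TCP pose, the force and the opening at its end, in the units of the state.
- env.state(): the state, without advancing time (a new reading comes with each control period).
- env.grab_frame(name): name is "side" or "top"; returns a dict with "color" (400x640x3 uint8, red, green, blue), "z_map" (400x640 float32, m along the optical axis (not along the pixel's ray), 0 where there is no reading), "fx", "fy", "cx", "cy" (pixels), "R" (3x3) and "t" (3): a world point X has camera coordinates R X + t. Camera axes: x right, y down, z forward; pixel columns grow to the right and rows downward; lengths in m; the calibration is good to about 2 mm. A picture is of the moment at which its call begins.
- env.hand_in(): hands the job in, once; it reports no verdict.
The state is a dict: "t": time; "joints": joint angles; "dq": joint speeds; "joint_efforts": joint torques, N m; "position": TCP position; "tool_rot": TCP orientation; "ft_force": force on the tool from outside, world axes, zero at the start; "wrist_torque": the same for the moment, N m; "width": finger opening in m.
Only numpy, scipy, OpenCV 4.12 (cv2) and the standard library are available. Lean on these libraries where they do the work, as an engineer would, in place of code of your own. Each camera call takes 0.05 s, during which the arm holds its last target. There are 200 camera calls.

### The job

An empty pill tube waits on the chute beside the medicine waste bin, held back by the bin's orange lid. With the fingertips on the yellow paddle, press the lever all the way down and keep the lid wide open until the tube has rolled into the bin, then let the lever up slowly so that the lid closes without slamming, and move clear. Grasp nothing, do not touch the tube or the lid, and leave everything else standing where it is.

Things in the scene. Friction and masses are not known exactly. Their poses are not given: they have to be found in the camera images.
- bin: White open-topped bin fixed to the counter, 160 (x) x 180 (y) x 100 mm high; with the closed lid 150 mm high. Origin at the centre of its underside, on the counter. Its -x side is the front, where the lever's paddle sticks out; its -y side carries the lever's arm; from its +y side an aluminium chute, 84 mm wide, runs up outward to y = +240 mm (top 165 mm above the counter). It may be turned up to 0.4 rad from facing the robot squarely. z up.
- lid (a joint): Opening angle of the orange hood lid, rad: 0 shut, about 1.08 wide open. It hinges on the bin's back (+x) rim, 100 mm above the counter, and swings up and back, away from the paddle. Driven by the lever: lid angle = 3 x lever angle. Sprung and heavy: with the paddle released it falls shut with a slam. Slamming means still closing at over 1.5 rad/s within the last 0.25 rad, which is the paddle rising at about 70 mm/s; letting the paddle up at 20 to 30 mm/s is safe.
- lever: Steel lever on the bin's -y side with a yellow paddle at its front end. Origin at its pivot, at (-30, -107, 85) mm in the bin's frame; it turns about the bin's y axis. At rest it is fully up; all the way down is 0.36 rad against a hard stop. It returns by itself when let go. About 4 to 8 N on the paddle moves it.
- paddle (a point): Centre of the upper face of the yellow paddle (34 mm along the bin's x, 40 mm along its y, 8 mm thick). It lies 95 mm in front of the bin's front face, at (-175, -107) mm in the bin's frame, 117 mm above the counter at rest; fully pressed it has gone down almost straight by 52 mm. Press here from above.
- tube: Empty orange pill tube with white cap, 40 mm diameter, 64 mm long, 20 to 40 g, lying across the chute against the lid's side. Origin at its centre; x along its length. When the lid opens wide it rolls in by itself within about a second; inside, its centre is about 20 to 40 mm above the counter and within the bin's walls.
- brown_bottle: Bystander: amber bottle 48 mm across, 95 mm tall, standing in front of the bin or of the chute, at least 100 mm to the left (bin's +y) of the paddle's centre. Origin at the centre of its underside.
- carton: Bystander: white carton 45 x 75 x 60 mm high, at least 85 mm to the right (bin's -y) of the paddle's centre (centre to centre 125 mm). Origin at the centre of its underside.
- dose_cup: Bystander: small blue dosing cup, 40 mm across, 35 mm tall, in front of the bin or of the chute, likewise. Origin at the centre of its underside.
- vial: Bystander: small green-capped amber jar 40 mm across, 50 mm tall, in front of the bin, at least 180 mm to the left (bin's +y) of the paddle's centre. Origin at the centre of its underside.
- white_jar: Bystander: white jar with green cap, 66 mm across, 85 mm tall, to the right of the bin, behind the carton, at least 80 mm to the right of the paddle's centre. Origin at the centre of its underside.
Mind the look-alikes: they are no part of the job. There is more than one size of the tube; the one meant has the size given above.

How it is judged:
On the way, in this order (a step that is already met when the one before it is completed fails the run):
1. the fingers press the lever and the lid rises past 0.45 rad (value of joint lid above 0.45 rad and contact force between the fingers and lever above 0.5 N), for 0.02 s.
2. the lid is held wide open (over 0.95 rad) by the fingers on the lever, with the tube in the bin (value of joint lid above 0.95 rad and contact force between the fingers and lever above 0.5 N and z of tube in the frame of bin below 0.07 m and x of tube in the frame of bin between -0.08 and 0.08 m and y of tube in the frame of bin between -0.09 and 0.09 m), for 0.2 s.
At the end, for the whole second after the job is handed in: The lid is shut (under 0.04 rad), the tube lies at rest inside the bin, and the bystanders still stand upright (within 0.15 rad) (value of joint lid below 0.04 rad and z of tube in the frame of bin below 0.07 m and x of tube in the frame of bin between -0.08 and 0.08 m and y of tube in the frame of bin between -0.09 and 0.09 m and linear speed of tube below 0.05 m/s and angle between each of brown_bottle, carton, dose_cup, vial, white_jar's own z axis and vertical below 0.15 rad); the robot touches nothing.
It fails at once if the lid slams: closing faster than 1.5 rad/s within the last 0.25 rad (value of joint lid below 0.25 rad and velocity of joint lid below -1.5 rad/s).
It fails at once if the tube is touched by the robot (contact force between any of the fingers, the arm and tube above 0.3 N).
It fails at once if the lid is touched by the robot (contact force between any of the fingers, the arm and lid above 0.5 N).
It fails at once if a bystander is moved by more than 15 mm (distance of any of brown_bottle, carton, dose_cup, vial, white_jar from where it was at the start of the episode above 0.015 m).
It also fails if it takes over 38 s, if anything falls off the work surface, if the arm or the gripper's body presses on something with over 40 N, if the wrist force passes 120 N, or if a joint passes its speed limit or range.

## Working session

There is one attempt and no reset: what is moved stays moved. The work goes in short steps, Python scripts to look and compute and a tool call to move; the robot and the scene stay as the last step left them, time stands still between calls to the robot, and variables do not carry over. Pictures are saved under pics/ and viewed, about 8 in all and at most 12, crops included, and the job is handed in when it is done.

Besides the shell and the picture viewer there is one more tool, called after ">>>" as name(argument=value, ...), one argument or row to a line, values as JSON. jog_arm: Moves the arm, as the interface text tells. Its arguments: {"type":"object","properties":{"deltas":{"type":"array","items":{"type":"array","items":{"type":"array","items":{"type":"number","minimum":-1,"maximum":1}}}},"force":{"type":"number"}},"required":["deltas"]}

```bash
mkdir -p pics
python3 - <<'E'
from workcell import env
import cv2,numpy as np
print(env.state(), env.finger_overhang)
for n in("side","top"):
    f=env.grab_frame(n); cv2.imwrite(f"pics/{n}0.png",f["color"][...,::-1]); np.savez(f"{n}0.npz",**f)
    print(n,f["fx"],f["cx"],f["cy"],f["R"].round(3).tolist(),f["t"])
E
```

```text
{'t': 0.0, 'joints': array([ 1.19396398e+00,  3.20310655e-01,  1.56573650e+00, -2.59583148e-05,
        1.25735293e+00, -2.00186387e-02]), 'dq': array([ 0.00213863, -0.00164058,  0.00037512, -0.0007325 , -0.00105679,
        0.00025187]), 'joint_efforts': array([-2.87898129e-04, -4.12455225e+01, -2.31975532e+01,  7.27284956e-02,
        4.57423087e-02, -1.49977063e-04]), 'position': array([0.20067459, 0.53831153, 0.22408717]), 'tool_rot': array([-1.57260388e+00,  1.15056629e-05, -3.56805692e-01]), 'ft_force': array([ 1.07012869, -0.39370705,  0.23254764]), 'wrist_torque': array([-0.03135942, -0.00743402, -0.00803705]), 'width': 0.09111498121418962} 0.011
side 483.7631125732729 325.31888812852776 212.8244360042875 [[-0.986, -0.164, 0.017], [-0.13, 0.708, -0.694], [0.102, -0.687, -0.719]] [0.60707804 0.06942224 1.20008977]
top 487.5934990300253 326.88000049984345 200.8299099237679 [[0.019, -1.0, -0.016], [-0.982, -0.016, -0.19], [0.19, 0.02, -0.982]] [0.10215875 0.58312078 1.36770393]
```

View pics/top0.png

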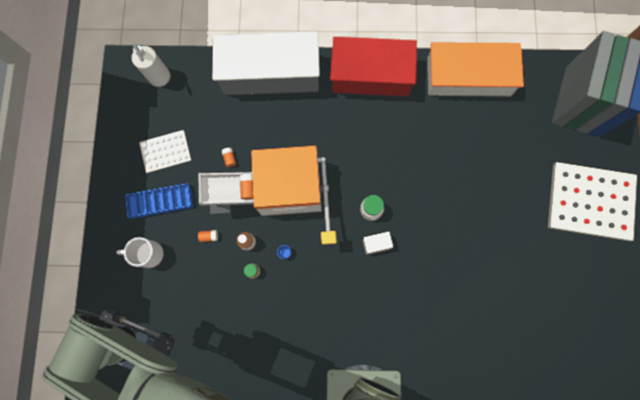

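View pics/side0.png

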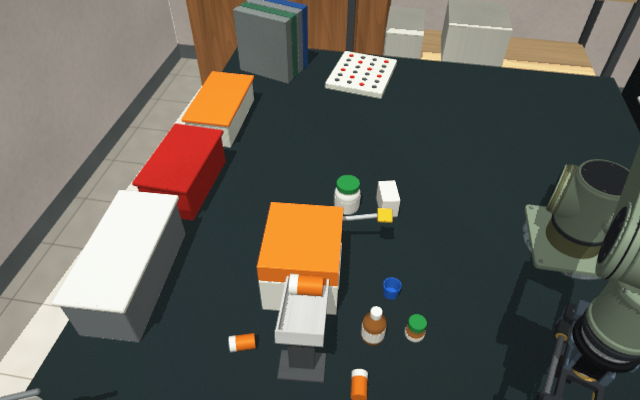

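The top view shows the yellow paddle at (328,238), the orange lid at about (286,177), the tube at (247,187), the carton at (378,243) and the white jar at (372,208). The dose cup, bottle and vial are left of the paddle at (285,252), (246,241) and (252,271). The side view agrees, with the paddle at (385,215). Next I'll turn these into positions.

```bash
cat > h.py <<'E'
import numpy as np,cv2
def world(f):
    v,u=np.mgrid[0:400,0:640]; z=f["z_map"]
    c=np.stack([(u-f["cx"])/f["fx"]*z,(v-f["cy"])/f["fy"]*z,z],-1)
    return (c-f["t"])@f["R"]
def yellow(f):
    h=cv2.cvtColor(np.ascontiguousarray(f["color"]),cv2.COLOR_RGB2HSV)
    return (h[...,0]>22)&(h[...,0]<34)&(h[...,1]>120)&(h[...,2]>90)&(f["z_map"]>0)
E
python3 - <<'E'
from h import *
for n in("side","top"):
    f=dict(np.load(n+"0.npz")); W=world(f); m=yellow(f)
    P=W[m]; s=(P[:,2]>.09)&(P[:,2]<.13); P=P[s]; top=P[P[:,2]>np.median(P[:,2])-.006]
    print(n,"paddle",len(P),top.mean(0),(top.min(0)+top.max(0))/2,np.ptp(top,axis=0))
    r=cv2.minAreaRect((top[:,:2]*1000).astype(np.float32)); print(r)
    h=cv2.cvtColor(np.ascontiguousarray(f["color"]),cv2.COLOR_RGB2HSV)
    o=(h[...,0]>5)&(h[...,0]<20)&(h[...,1]>120)&(W[...,2]>.14)&(W[...,2]<.16)&(W[...,0]<.75)
    k,l,st,ce=cv2.connectedComponentsWithStats(o.astype(np.uint8)); i=1+st[1:,4].argmax()
    Q=W[l==i]; print("lid",cv2.minAreaRect((Q[:,:2]*1000).astype(np.float32)),Q.mean(0))
    hh=(W[...,2]>.02)&(W[...,2]<.2)&(W[...,0]>.25)&(W[...,0]<.85)&(abs(W[...,1])<.45)
    k,l,st,ce=cv2.connectedComponentsWithStats(hh.astype(np.uint8))
    for i in range(1,k):
        if st[i,4]>40:
            q=W[l==i]; t=q[q[:,2]>q[:,2].max()-.012]; print(ce[i].round(),st[i,4],"min",q.min(0).round(3),"max",q.max(0).round(3))
E
```

```text
side paddle 194 [0.46439502 0.10814592 0.11709218] [0.46362174 0.10611803 0.11625584] [0.03447492 0.03964704 0.01016882]
((464.2034606933594, 105.5428237915039), (33.82213592529297, 39.76005935668945), 3.1186740398406982)
lid ((626.9920043945312, 245.36695861816406), (159.9917449951172, 220.0769500732422), 5.081045150756836) [0.62532174 0.24262095 0.14919452]
[311. 253.] 10852 min [ 0.429 -0.078  0.02 ] max [0.715 0.449 0.157]
[392. 285.] 174 min [0.41  0.215 0.02 ] max [0.449 0.256 0.038]
[374. 325.] 679 min [0.435 0.33  0.02 ] max [0.483 0.374 0.099]
[416. 325.] 379 min [0.355 0.311 0.02 ] max [0.393 0.348 0.055]
[242. 340.] 337 min [0.69  0.398 0.02 ] max [0.744 0.438 0.035]
[301. 354.] 525 min [0.564 0.441 0.02 ] max [0.614 0.449 0.099]
[360. 372.] 76 min [0.461 0.439 0.02 ] max [0.49  0.45  0.034]
top paddle 134 [0.46765634 0.10606929 0.11828743] [0.46784963 0.10627445 0.11916121] [0.02899821 0.03346866 0.01349533]
((467.8836975097656, 106.24285125732422), (28.496891021728516, 33.2860107421875), 1.5155253410339355)
lid ((631.6361694335938, 245.50103759765625), (161.8376007080078, 212.94985961914062), 5.142416000366211) [0.62960968 0.23339695 0.15055929]
[275. 184.] 6190 min [0.451 0.087 0.02 ] max [0.72  0.45  0.161]
[228. 156.] 158 min [0.693 0.397 0.021] max [0.747 0.436 0.038]
[371. 207.] 449 min [ 0.535 -0.05   0.02 ] max [0.595 0.015 0.094]
[245. 240.] 257 min [0.439 0.325 0.02 ] max [0.485 0.372 0.107]
[377. 242.] 445 min [ 0.434 -0.074  0.021] max [0.493 0.006 0.07 ]
[282. 250.] 52 min [0.417 0.219 0.02 ] max [0.452 0.255 0.042]
[251. 270.] 157 min [0.358 0.311 0.02 ] max [0.396 0.347 0.058]
```

>>> jog_arm(
  deltas=[
    [[0.03,0,-0.023,0,0,0,1],[0.08,0,-0.063,0,-0.03,0,1],[0.14,0,-0.11,0,-0.07,0,1],[0.21,0,-0.165,0,-0.11,0,1],[0.28,0,-0.22,0,-0.15,0,1],[0.35,0,-0.274,0,-0.19,0,1],[0.42,0,-0.329,0,-0.23,0,1],[0.48,0,-0.376,0,-0.26,0,1],[0.53,0,-0.415,0,-0.285,0,1],[0.56,0,-0.438,0,-0.297,0,1]],
  ],
  force=20,
)

```text
t: 1.1
position: [0.425, 0.1721, 0.2247]
tool_rot: [-1.572, -0.0, 0.087]
ft_force: [0.0, 0.8, -0.3]
width: 0.0143
```

```bash
cat >> h.py <<'E'
def rel(p,s):
    "shift in tool axes, jog units, to world TCP position p"
    from scipy.spatial.transform import Rotation as Ro
    return (Ro.from_euler("xyz",s["tool_rot"]).inv().apply(np.array(p)-s["position"])/.6).round(4)
E
python3 - <<'E'
from h import *
from workcell import env
s=env.state(); print(s["t"],s["position"],s["tool_rot"],s["ft_force"],s["width"],s["joints"])
print(rel([.466,.107,.17],s))
E
```

```text
1.1 [0.42500238 0.17214783 0.22473681] [-1.57179482e+00 -5.18274244e-06  8.67633150e-02] [ 0.03528163  0.80729674 -0.3156254 ] 0.014322766230365198 [ 3.60453268e-01  1.35928643e-01  1.81266288e+00 -1.03566639e-03
  1.19326620e+00 -1.29672447e+00]
[ 0.0587  0.0913 -0.114 ]
```

>>> jog_arm(
  deltas=[
    [[0.03,0,-0.06,0,0,0,1],[0.0587,0,-0.114,0,0,0,1],[0.0587,0.03,-0.114,0,0,0,1],[0.0587,0.065,-0.114,0,0,0,1],[0.0587,0.09,-0.114,0,0,0,1],[0.0587,0.09,-0.114,0,0,0,1],[0.0587,0.09,-0.114,0,0,0,1]],
  ],
)

```text
t: 1.8
position: [0.465, 0.1102, 0.171]
tool_rot: [-1.571, 0.0, 0.089]
ft_force: [0.8, -0.0, 0.2]
width: 0.0009
```

Run:
```python
from h import *
from workcell import env
s=env.state(); print(s["t"],s["position"],s["tool_rot"],s["ft_force"],s["width"])
f=env.grab_frame("side"); g=env.grab_frame("top")
a=f["color"][110:330,220:520]; b=g["color"][100:320,200:500]
cv2.imwrite("pics/c1.png",cv2.resize(np.vstack([a,b])[...,::-1],None,fx=1.3,fy=1.3))
print(rel([.466,.107,.128],s))
```

```text
1.8 [0.46502517 0.11023119 0.17100955] [-1.57074007e+00  3.98675172e-04  8.87755844e-02] [ 0.75989753 -0.01285913  0.24249026] 0.0009112253238129204
[ 0.0012  0.0717 -0.0055]
```

View pics/c1.png

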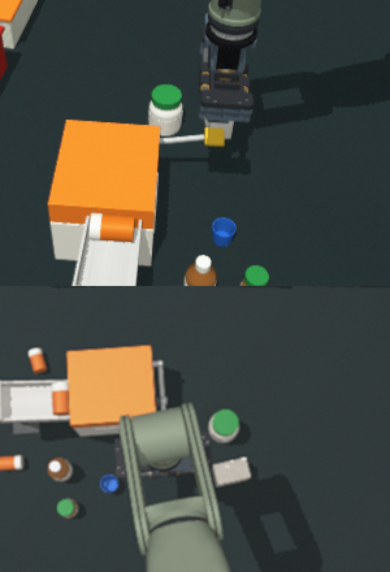

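The fingers are above the paddle in the side crop, with the paddle at crop (215,137). The arm hides it in the top crop. The gap is unclear at this scale, so I'll project the tips and zoom in.

Run:
```python
from h import *
from workcell import env
f=env.grab_frame("side")
im=f["color"][170:240,340:440,::-1].copy(); im=cv2.resize(im,None,fx=7,fy=7,interpolation=cv2.INTER_NEAREST)
for p,c in(((.465,.1102,.160),(255,0,255)),((.466,.107,.117),(255,255,0))):
    q=f["R"]@np.array(p)+f["t"]; u=f["fx"]*q[0]/q[2]+f["cx"]; v=f["fy"]*q[1]/q[2]+f["cy"]; print(u,v)
    cv2.circle(im,(int((u-340)*7),int((v-170)*7)),4,c,-1)
cv2.imwrite("pics/c2.png",im)
W=world(f); P=W[yellow(f)]; P=P[P[:,2]>.08]; print(len(P),P.min(0),P.max(0))
```

```text
386.28409391399407 201.76584123986098
383.8886894627241 214.2965379480995
187 [0.44627604 0.08830634 0.10873578] [0.48085984 0.12756007 0.1220597 ]
```

View pics/c2.png

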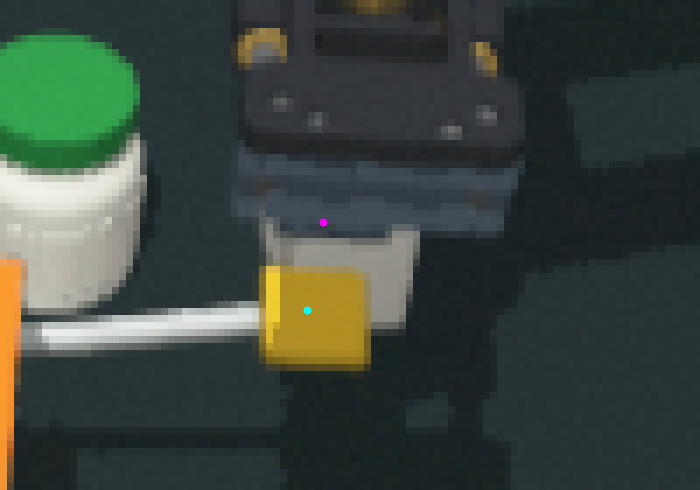

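The light block beside the paddle is the carton behind it, and the fingers themselves are hidden behind the gripper body. The computed tip at zoom (323,222) is above the paddle centre at (307,310), 43 mm higher. I'm pressing now.

>>> jog_arm(
  deltas=[
    [[0.001,0.02,-0.0055,0,0,0,1],[0.001,0.05,-0.0055,0,0,0,1],[0.001,0.065,-0.0055,0,0,0,1],[0.001,0.075,-0.0055,0,0,0,1],[0.001,0.085,-0.0055,0,0,0,1],[0.001,0.095,-0.0055,0,0,0,1],[0.001,0.105,-0.0055,0,0,0,1],[0.001,0.115,-0.0055,0,0,0,1],[0.001,0.125,-0.0055,0,0,0,1],[0.001,0.135,-0.0055,0,0,0,1]],
  ],
)

```text
t: 2.95
position: [0.4653, 0.1069, 0.0898]
tool_rot: [-1.571, 0.001, 0.089]
ft_force: [-2.9, -0.0, 3.4]
width: 0.0007
```

Run:
```python
from h import *
from workcell import env
s=env.state(); print(s["t"],s["position"],s["ft_force"]); print(rel([.465,.107,.0755],s))
```

```text
2.95 [0.46532777 0.10686193 0.0898386 ] [-2.92143396 -0.02980645  3.40420892]
[-0.0005  0.0239  0.0003]
```

>>> jog_arm(
  deltas=[
    [[0,0.008,0,0,0,0,1],[0,0.016,0,0,0,0,1],[0,0.022,0,0,0,0,1],[0,0.024,0,0,0,0,1],[0,0.024,0,0,0,0,1],[0,0.024,0,0,0,0,1]],
  ],
)

```text
t: 3.55
position: [0.4663, 0.107, 0.0783]
tool_rot: [-1.571, -0.002, 0.089]
ft_force: [-9.4, -1.9, 27.4]
width: 0.0002
```

Run:
```python
from h import *
from workcell import env
s=env.state(); print(s["t"],s["position"],s["ft_force"])
f=env.grab_frame("side"); g=env.grab_frame("top")
cv2.imwrite("pics/c3.png",cv2.resize(np.hstack([f["color"][150:330,220:430],g["color"][100:280,180:390]])[...,::-1],None,fx=1.9,fy=1.9))
```

```text
3.55 [0.46634088 0.10698808 0.0783373 ] [-9.39574293 -1.91951438 27.406514  ]
```

View pics/c3.png

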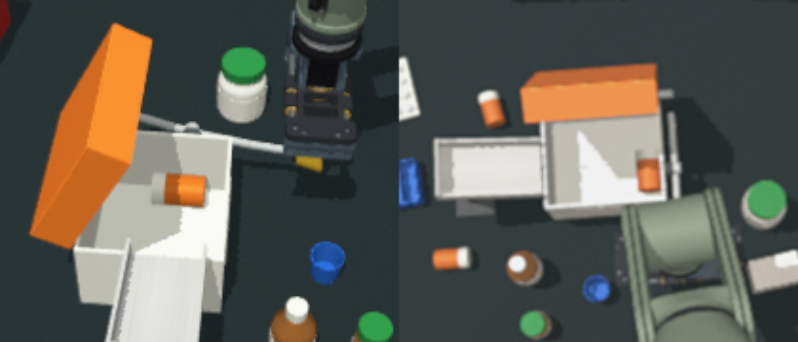

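The lid is wide open in both views and the tube is inside the bin, at (180,190) in the side crop and (648,170) in the top crop. The lever is on its stop at 27 N. I'll hold for 0.8 s, then let it up at about 20 mm/s.

>>> jog_arm(
  deltas=[
    [[0,0,0,0,0,0,1],[0,0,0,0,0,0,1],[0,0,0,0,0,0,1],[0,0,0,0,0,0,1],[0,0,0,0,0,0,1],[0,0,0,0,0,0,1],[0,0,0,0,0,0,1],[0,0,0,0,0,0,1]],
  ],
)

```text
t: 4.45
position: [0.4663, 0.107, 0.0783]
tool_rot: [-1.571, -0.002, 0.089]
ft_force: [-9.9, -1.7, 26.3]
width: 0.0003
```

Run:
```python
from h import *
from workcell import env
s=env.state(); print(s["t"],s["position"],s["ft_force"])
f=env.grab_frame("side"); W=world(f)
th=.089; R=np.array([[np.cos(th),-np.sin(th)],[np.sin(th),np.cos(th)]]); b=np.array([.631,.229])
h=cv2.cvtColor(np.ascontiguousarray(f["color"]),cv2.COLOR_RGB2HSV)
L=(W[...,:2]-b)@R
m=(h[...,0]>3)&(h[...,0]<20)&(h[...,1]>120)&(W[...,2]<.09)&(abs(L[...,0])<.08)&(abs(L[...,1])<.09)
print(m.sum(),np.median(L[m],0),np.median(W[m][:,2]),W[m].max(0))
```

```text
4.45 [0.46634392 0.10698621 0.07832608] [-9.89973707 -1.72910124 26.25743034]
342 [-0.02731972 -0.05500958] 0.03834824924356832 [0.70709999 0.28275891 0.08395148]
```

The tube measures inside the bin, with its top surface at about 38 mm. Releasing slowly.

>>> jog_arm(
  deltas=[
    [[0,-0.002,0,0,0,0,1],[0,-0.005,0,0,0,0,1],[0,-0.008,0,0,0,0,1],[0,-0.011,0,0,0,0,1],[0,-0.014,0,0,0,0,1],[0,-0.017,0,0,0,0,1],[0,-0.02,0,0,0,0,1],[0,-0.023,0,0,0,0,1],[0,-0.026,0,0,0,0,1],[0,-0.029,0,0,0,0,1]],
  ],
)

```text
t: 5.5
position: [0.4657, 0.1069, 0.0931]
tool_rot: [-1.571, 0.0, 0.089]
ft_force: [-3.1, 0.0, 4.5]
width: 0.0007
```

>>> jog_arm(
  deltas=[
    [[0,-0.003,0,0,0,0,1],[0,-0.006,0,0,0,0,1],[0,-0.009,0,0,0,0,1],[0,-0.012,0,0,0,0,1],[0,-0.015,0,0,0,0,1],[0,-0.018,0,0,0,0,1],[0,-0.021,0,0,0,0,1],[0,-0.024,0,0,0,0,1],[0,-0.027,0,0,0,0,1],[0,-0.03,0,0,0,0,1]],
  ],
)

```text
t: 6.5
position: [0.4665, 0.107, 0.1113]
tool_rot: [-1.571, -0.001, 0.089]
ft_force: [-2.6, -1.0, 5.4]
width: 0.0
```

>>> jog_arm(
  deltas=[
    [[0,-0.003,0,0,0,0,1],[0,-0.006,0,0,0,0,1],[0,-0.009,0,0,0,0,1],[0,-0.012,0,0,0,0,1],[0,-0.015,0,0,0,0,1],[0,-0.018,0,0,0,0,1],[0,-0.021,0,0,0,0,1],[0,-0.024,0,0,0,0,1],[0,-0.027,0,0,0,0,1],[0,-0.03,0,0,0,0,1]],
  ],
)

```text
t: 7.5
position: [0.4659, 0.107, 0.1289]
tool_rot: [-1.571, 0.0, 0.089]
ft_force: [0.1, -0.6, 0.4]
width: 0.0006
```

>>> jog_arm(
  deltas=[
    [[0,-0.003,0,0,0,0,1],[0,-0.006,0,0,0,0,1],[0,-0.009,0,0,0,0,1],[0,-0.02,0,0,0,0,1],[0,-0.05,0,0,0,0,1],[0,-0.09,0,0,0,0,1],[0,-0.13,0,0,0,0,1],[0,-0.16,0,0,0,0,1],[-0.05,-0.17,0,0,0,0,1],[-0.1,-0.17,0,0,0,0,1]],
  ],
)

```text
t: 8.5
position: [0.4063, 0.1017, 0.2322]
tool_rot: [-1.57, -0.002, 0.088]
ft_force: [-0.3, 0.6, 0.1]
width: 0.0003
```

>>> jog_arm(
  deltas=[
    [[-0.03,0,0,0,0,0,1],[-0.08,0,0,0,0,0,1],[-0.1,0,0,0,0,0,1],[-0.1,0,0,0,0,0,1],[-0.1,0,0,0,0,0,1],[-0.1,0,0,0,0,0,1]],
  ],
)

```text
t: 9.1
position: [0.3477, 0.0965, 0.2311]
tool_rot: [-1.571, -0.001, 0.089]
ft_force: [-0.1, -0.1, -0.1]
width: 0.0002
```

Run:
```python
from h import *
from workcell import env
s=env.state(); print(s["t"],s["position"],s["ft_force"])
f=env.grab_frame("side"); g=env.grab_frame("top")
for n,k in(("side",f),("top",g)):
    P=world(k)[yellow(k)]; P=P[(P[:,2]>.03)&(P[:,2]<.14)]; print(n,len(P),P.max(0) if len(P) else 0, np.median(P,0) if len(P) else 0)
cv2.imwrite("pics/c4.png",cv2.resize(np.hstack([f["color"][150:350,220:430],g["color"][100:300,180:390]])[...,::-1],None,fx=1.9,fy=1.9))
```

```text
9.1 [0.34767696 0.09651424 0.23112495] [-0.07444327 -0.11941457 -0.0928851 ]
side 197 [0.48087494 0.34009207 0.12168824] [0.46464285 0.1093871  0.11748621]
top 134 [0.48272102 0.12297083 0.1263605 ] [0.46789061 0.1062758  0.11848831]
```

View pics/c4.png

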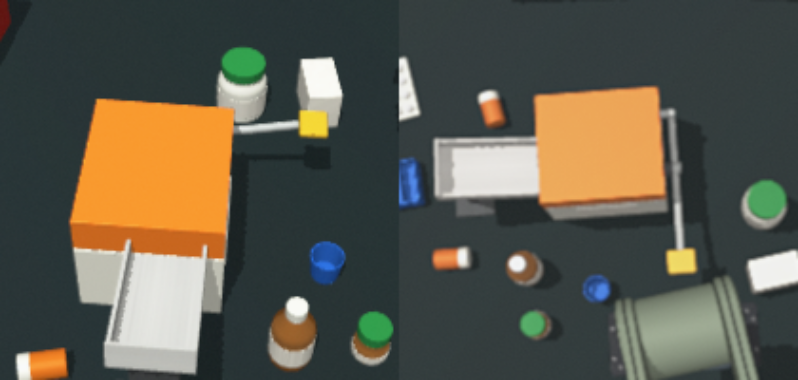

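The lid is shut, the chute is empty and the paddle is back at its rest height of 117 mm. The bystanders are standing where they were, and the arm is clear.

```bash
python3 -c "
from workcell import env
env.hand_in(); print(env.state()['t'])"
```

```text
the job is handed in; nothing more can be done
the job is handed in; nothing more can be done
```

The job is done and handed in after about 9 s of the 38 s allowed; the system reports no verdict. With the fingers shut, I pressed the paddle down to its stop at about 27 N. I held the lid wide open until the tube measured inside the bin, then let the paddle up at about 20 mm/s and backed the arm away.

- **Before release:** the pictures showed the tube in the bin, with its top surface about 38 mm above the counter.
- **After release:** the paddle was back at its rest height (117 to 118 mm). The pictures showed the lid shut, the chute empty and the bystanders upright in place. The measured force on the tool was near zero.
- **Not checked directly:** the lid's closing speed, which I judged only from the release speed. I compared the bystanders before and after by eye only.

The two cameras differed by about 3 mm on the paddle's position, which was small enough not to matter. No check failed.

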